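Slide a radio valve upright into its spring clip

TASK

Put away the radio valve that stands alone in front of the valve rack: push it, standing, across the table into the empty spring clip of the rack until it has snapped fully home and stays there. It is fragile, so push gently and low on its black base so that it slides without tipping, do not pinch or lift it, and leave the other things where they are.

Things in the scene. Friction and masses are not known exactly. Their poses are not given: they have to be found in the camera images.
- loose_valve: The fragile radio valve to put away, alone on bare table: grey round-topped glass tube (24 mm diameter, 18 to 65 mm up) on a round black base (27 mm diameter, 0 to 18 mm up); 28 to 46 g. Origin: centre of its underside; z: its long axis, up. Pushed above about a third of its height it tips; more than 20 N from the fingers, such as a pinch, would break it.
- clip_empty: The empty one of three alike spring clips, its place in the rack varies. Origin: on the table, on the axis of a fully seated valve. Mouth at -x; the valve goes in along +x. Two sprung steel jaws, 4 to 15 mm above the table, embrace the base: flared tips 12 mm in front of the seat axis, 32 mm apart; lips 9 mm in front, 22 mm apart.
- clip_empty_seat (a point): Same point as the clip's origin. About 2 N spreads the jaws; they close round the base again once its axis is within 4 mm of here. A sprung rubber buffer touches the back of a seated valve and gives up to 5 mm (3 N). A seated valve's front is 1 mm proud of the jaw tips, so a flat pusher of any width can seat it.
- valve_rack: Fixed grey metal rail 150 mm long along its y, 40 mm high, screwed to the table; three clips 48 mm apart on its front (-x) face. Origin: on the table under the middle seat axis; the plate's face is 24 mm behind it. Axes parallel to the clips' axes.
- held_valve_b: Black-based glass radio valve like the loose one, 65 mm tall, standing in its own clip in the rack; it stays where it is. Origin: centre of its underside.
- held_valve_c: Black-based glass radio valve like the loose one, 65 mm tall, standing in its own clip in the rack; it stays where it is. Origin: centre of its underside.
- valve_carton: Upright buff cardboard carton 34 x 34 x 75 mm, in front of the radio; bystander. Origin: centre of its underside.
- spares_tin: Olive hinged tin, shut, 76 x 93 x 36 mm, in front of the radio; bystander. Origin: centre of its underside.
- egg_insulator: White porcelain insulator, 32 mm diameter, 41 mm tall; bystander. Origin: centre of its underside.
- compass: Round camouflaged pocket compass, lid shut, 64 x 55 x 20 mm, behind the rack; bystander. Origin: centre of its underside.
- jack_plug: Brass jack plug lying down, 67 mm long, 15 mm thick; bystander. Origin: centre of its underside.
Things that resemble listed ones, but are neither listed nor needed, are in the scene too. Leave any red look-alike of the loose_valve alone.

How it is judged:
At the end, for the whole second after the job is handed in: The loose valve stands upright (within about 4.5 degrees) on the table in the empty clip, its axis within 4 mm of the seat axis, at rest; the two valves in the rack are within 8 mm and the other bystanders within 15 mm of where they began (horizontal distance between loose_valve and clip_empty below 0.004 m and height (world z) of loose_valve below 0.004 m and angle between loose_valve's own z axis and vertical below 0.08 rad and linear speed of loose_valve below 0.01 m/s and distance of each of held_valve_b, held_valve_c from where it was at the start of the episode below 0.008 m and distance of each of valve_carton, spares_tin, egg_insulator, compass, jack_plug from where it was at the start of the episode below 0.015 m); the robot touches nothing.
It fails at once if the valve tips more than about 17 degrees (angle between loose_valve's own z axis and vertical above 0.3 rad).
It fails at once if the valve is lifted more than 8 mm (height (world z) of loose_valve above 0.008 m).
It fails at once if the valve is pinched or shoved with more than 20 N (contact force between the fingers and loose_valve above 20 N).
It fails at once if another thing is pushed away (distance of any of held_valve_b, held_valve_c from where it was at the start of the episode above 0.008 m or distance of any of valve_carton, spares_tin, egg_insulator, compass, jack_plug from where it was at the start of the episode above 0.015 m).
It also fails if it takes over 48 s, if anything falls off the work surface, if the arm or the gripper's body presses on something with over 40 N, if the wrist force passes 120 N, or if a joint passes its speed limit or range.

ROBOT

A 6-joint arm with a two-finger parallel gripper is mounted at the origin on a cart in front of the work surface, level with it; the furniture and walls round the work are solid. World frame = base frame: x ahead of the robot, y to its left, z up, the work surface at z = 0. Lengths are in m, angles in rad, forces in N, time in s.
With the tool pointing down it reaches from about 0.15 to 0.775 m from the base axis. Payload 6.1 kg.
Tool frame: the origin (TCP) lies between the finger pads; the fingertips stand 22 mm ahead of it and the grasp point (between the pads) lies 3 mm ahead of it; z points along the fingers, y is the line along which they close (so a half turn about z gives the same grasp; the last joint's range is limited). The gripper opens to 85 mm and grips with 20 to 120 N. Pads are 22 mm wide; open, the fingers measure 114 mm over their backs; the gripper's body (76 mm by 85 mm) begins 54 mm behind the grasp point. The pads swing forward as they close: fully open they stand 13 mm farther back than shut.
Start: joints at [-1.147, 0.126, -0.04, 1.405, 0, 1.571], TCP at [0.216, -0.479, 0.253] pointing down, gripper open.
Joint ranges: [-2.72, 2.72], [-0.95, 1.95], [-1.27, 1.35], [-1.78, 2.02], [-1.46, 1.47], [-3.14, 3.14]. Speed limits (rad/s): [2.39, 2.39, 3.01, 3.14, 3.14, 3.14].

INTERFACE

Orientations are given as [roll, pitch, yaw] about the fixed x, y, z axes, in that order (R = Rz(yaw) Ry(pitch) Rx(roll)).
In Python, from workcell import ctrl, eyes gives the robot as it stands. The module is installed in compiled form; this text tells all that it offers.
- The arm moves only by the shell command python3 -m pendant 'ROWS' [OPENING] [FORCE]. ROWS is JSON, a list of rows, each a list of 2 entries, a list of its own where there are three numbers: the shift along the tool's x, y, z in mm, then the turn about the tool's z in rad. In form: [[[dx, dy, dz], roll], ...]. A call has 1 to 8 rows; each row is the pose to reach, as a shift and turn from the pose commanded when the call began, along the tool's axes at that moment; what a row does not reach only later rows make up. A row lasts 1/8 s, in which the tool goes at most 62.5 mm and 10.7 degrees, less where a joint would pass 70% of its speed; a pose out of reach is approached as far as the arm can. A call with a gripper value outside its range is refused whole. OPENING is the finger opening in mm, from 0 to 85.4, set as the call begins (- or left out, the last holds). The fingers move at their own pace and stop on an object; FORCE is the grip in N (left out, the last holds). Time passes only in rows, so rows that repeat a pose let the fingers close. It gives the time, the measured TCP pose, the force, the opening and the grip force at its end, in the units of the state.
- ctrl.observe(): the state, without advancing time (a new reading comes with each control period).
- eyes.capture(name): name is "scene" or "top" or "wrist"; returns the picture (384x512x3 uint8, red, green, blue); there is no depth.
- eyes.camera_info(name): a dict with "fx", "fy", "cx", "cy" (pixels), "extrinsics" (4x4, takes a point from camera to world coordinates); the wrist camera has in their place "mount" (4x4, takes a point from camera to tool coordinates, whose origin is the TCP and whose axes are the flange's). Camera axes: x right, y down, z forward; pixel columns grow to the right and rows downward; lengths in m; the calibration is good to about 2 mm. A picture is of the moment at which its call begins: read the wrist's pose just before it. camera_info takes no time and is no camera call.
- ctrl.sign_off(): hands the job in; it is judged then, once.
The state is a dict: "t": time; "qpos": joint angles; "joint_velocities": joint speeds; "joint_torque": joint torques, N m; "ee_pos": TCP position; "eef_rot": TCP orientation; "ft_force": force on the tool from outside, world axes, zero at the start; "wrist_torque": the same for the moment, N m; "opening": finger opening in m; "grasp_force": force on a finger pad.
Only numpy, scipy, OpenCV 4.12 (cv2) and the standard library are available. Lean on these libraries where they do the work, as an engineer would, in place of code of your own. Each camera call takes 0.05 s, during which the arm holds its last target. There are 200 camera calls.

## Working session

There is one attempt and no reset: what is moved stays moved. The work goes in short steps, Python scripts to look and compute and a shell command to move; the robot and the scene stay as the last step left them, time stands still between calls to the robot, and variables do not carry over. Pictures are saved under pics/ and viewed, at most 10 in all, crops included, and the job is handed in when it is done.

```bash
mkdir -p pics
python3 - <<'E'
from workcell import ctrl, eyes
import cv2
for n in("scene","top"):
    cv2.imwrite(f"pics/{n}.png",cv2.resize(eyes.capture(n)[:,:,::-1],(800,600),interpolation=cv2.INTER_CUBIC))
    i=eyes.camera_info(n);print(n,i)
print(eyes.camera_info("wrist"))
s=ctrl.observe();print(s)
E
```

```text
scene {'fx': 496.7079095797052, 'fy': 496.7079095797052, 'cx': 255.94705825293877, 'cy': 201.27976795122547, 'extrinsics': array([[ 0.91448748, -0.24638451,  0.32094753,  0.12325723],
       [-0.40399931, -0.59973276,  0.690728  , -0.94853885],
       [ 0.02229807, -0.76132469, -0.64798727,  0.82278674],
       [ 0.        ,  0.        ,  0.        ,  1.        ]])}
top {'fx': 347.17596859345207, 'fy': 347.17596859345207, 'cx': 254.39230080308667, 'cy': 184.18743783338954, 'extrinsics': array([[ 0.05798455, -0.97266409,  0.22486076,  0.31029592],
       [-0.99829776, -0.05790923,  0.00693593, -0.13967971],
       [ 0.00627519, -0.22488017, -0.97436622,  0.96704899],
       [ 0.        ,  0.        ,  0.        ,  1.        ]])}
{'fx': 287.59733056803924, 'fy': 287.59733056803924, 'cx': 256.50098224725554, 'cy': 189.1515579987223, 'mount': array([[ 3.63550313e-04, -9.45618628e-01, -3.25277232e-01,
         8.44816742e-02],
       [ 9.99999445e-01,  6.65574659e-04, -8.17240370e-04,
        -6.58396230e-04],
       [ 9.89294000e-04, -3.25276754e-01,  9.45618345e-01,
        -1.21173129e-01],
       [ 0.00000000e+00,  0.00000000e+00,  0.00000000e+00,
         1.00000000e+00]])}
{'t': 0.1, 'qpos': array([-1.14703922e+00,  1.26321827e-01, -4.05384365e-02,  1.40540782e+00,
        2.46199388e-05,  1.57081540e+00]), 'joint_velocities': array([ 0.00034096, -0.00044935,  0.00435844, -0.00070279,  0.00097259,
       -0.00026491]), 'joint_torque': array([-1.02846068e-04, -4.36903059e+01,  3.53606236e+01,  1.36277225e-02,
       -5.10036523e-05,  2.12485014e-05]), 'ee_pos': array([ 0.21573446, -0.4782388 ,  0.25259081]), 'eef_rot': array([-3.14012089e+00, -2.45918434e-05,  4.23738003e-01]), 'ft_force': array([-0.27515705, -0.74442919,  0.39357544]), 'wrist_torque': array([-0.00477567,  0.00326406,  0.00459413]), 'grasp_force': 0.0, 'opening': 0.08511415575984742}
```

View pics/scene.png

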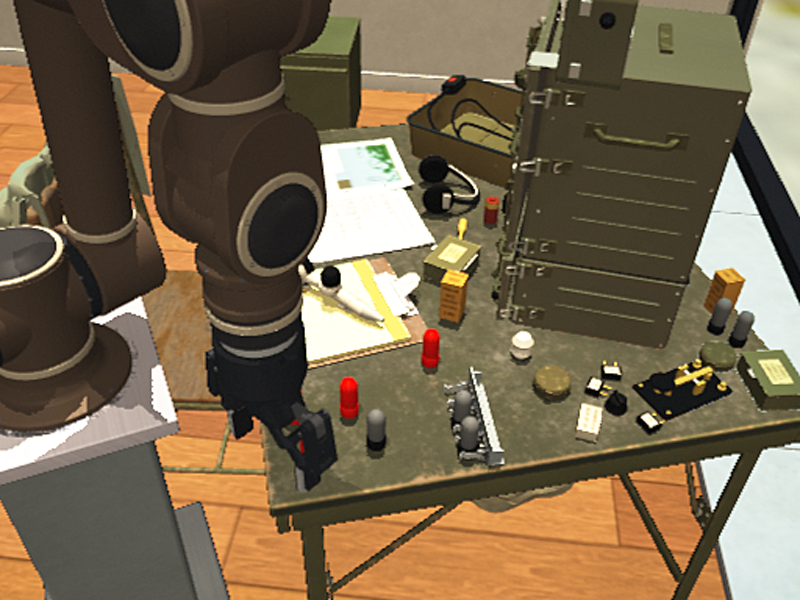

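View pics/top.png

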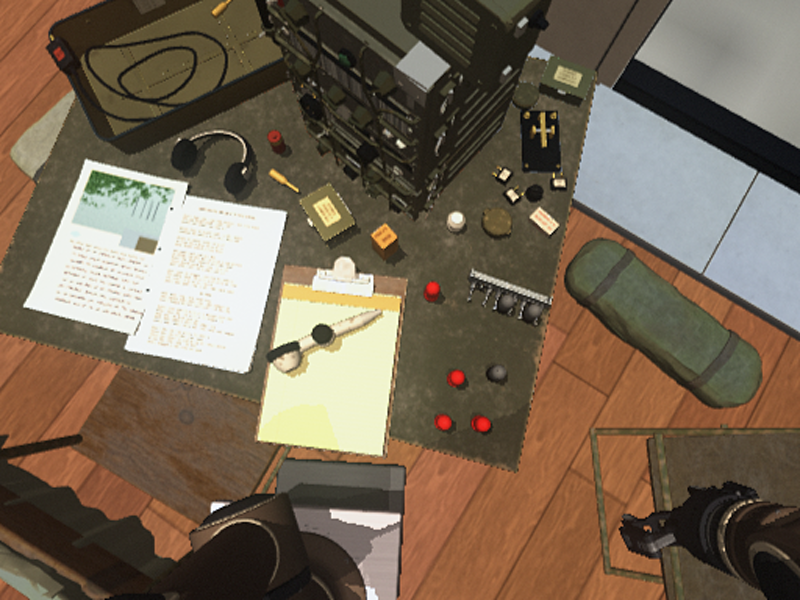

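The top view shows one grey valve alone at (497,372), and red look-alikes at (457,378), (432,291), (445,423) and (482,424). Two more grey valves are by the radio at scene (720,315) and (742,328), but those aren't in front of the rack. The grey one at top (497,372), scene (376,428), fits. The rack runs from (470,275) to (550,300), with its left clip at about (478,293) apparently empty. An enlarged crop should confirm both.

```bash
cat > h.py <<'E'
from workcell import ctrl, eyes
import cv2, numpy as np
def ray(n,u,v):
    i=eyes.camera_info(n);E=i["extrinsics"]
    d=E[:3,:3]@np.array([(u-i["cx"])/i["fx"],(v-i["cy"])/i["fy"],1]);return E[:3,3],d
def onz(n,u,v,z):
    o,d=ray(n,u,v);return (o+d*(z-o[2])/d[2])
def proj(n,p):
    i=eyes.camera_info(n);E=i["extrinsics"];c=E[:3,:3].T@(np.array(p)-E[:3,3])
    return c[0]/c[2]*i["fx"]+i["cx"],c[1]/c[2]*i["fy"]+i["cy"]
E
python3 - <<'E'
from h import *
t=eyes.capture("top");s=eyes.capture("scene")
cv2.imwrite("pics/raw_top.png",t[:,:,::-1]);cv2.imwrite("pics/raw_scene.png",s[:,:,::-1])
a=cv2.resize(t[165:260,280:360,::-1],None,fx=5,fy=5,interpolation=cv2.INTER_CUBIC)
b=cv2.resize(s[230:305,225:330,::-1],None,fx=3.8,fy=5,interpolation=cv2.INTER_CUBIC)
o=np.zeros((475,800,3),np.uint8);o[:,:400]=a;o[:375,400:799]=b[:375,:399]
cv2.imwrite("pics/crop.png",o)
E
```

```text
(no output)
```

View pics/crop.png

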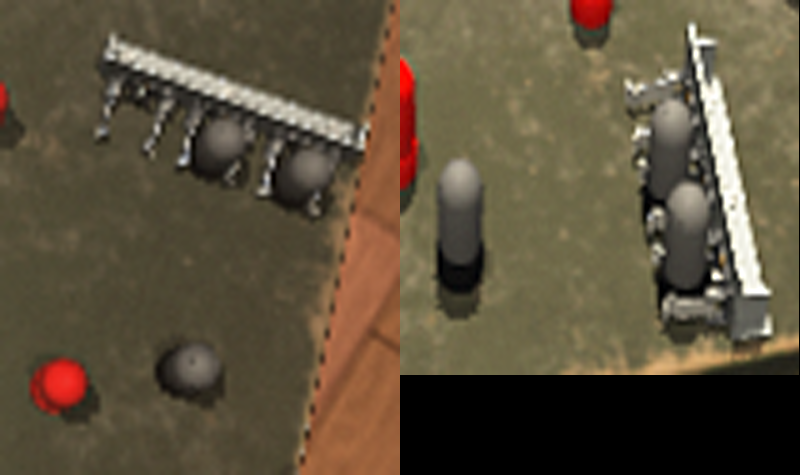

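The crop confirms it. The grey valve stands alone at crop (190,367), raw (318,238), with a black base. A red look-alike is to its left. The left clip is open and empty, with jaw tips at crop (103,133) and (150,152), and the other two clips hold valves.

Run:
```python
from h import *
T=lambda x,y:(280+x/5,165+y/5)
S=lambda x,y:(225+(x-400)/3.8,230+y/5)
def tri(a,b):
    o1,d1=ray("top",*a);o2,d2=ray("scene",*b)
    k=np.linalg.lstsq(np.c_[d1,-d2],o2-o1,rcond=None)[0]
    p,q=o1+k[0]*d1,o2+k[1]*d2;return (p+q)/2,np.linalg.norm(p-q)
np.set_printoptions(precision=4,suppress=True)
for n,a,b in (("loose",(194,366),(460,179)),("b",(222,139),(672,121)),("c",(308,171),(688,203))):
    print(n,tri(T(*a),S(*b)),onz("top",*T(*a),.053),onz("scene",*S(*b),.053))
B=onz("top",*T(222,139),.053);C=onz("top",*T(308,171),.053)
print("bc",B-C,np.linalg.norm(B-C),"seat",2*B-C)
t1,t2=onz("top",*T(103,133),.0095),onz("top",*T(150,152),.0095)
print("tips",t1,t2,(t1+t2)/2,np.linalg.norm(t1-t2))
r1,r2=onz("top",*T(108,42),.04),onz("top",*T(365,137),.04)
print("rail",r1,r2,np.linalg.norm(r1-r2),"ang y axis",np.arctan2(*(r1-r2)[:2]))
for n,u,v in(("red",61,384),):print(n,onz("top",*T(u,v),.053))
print("red2",onz("top",482/1.5625,424/1.5625,.053))
# check the base bottom-front in scene
print("base proj",proj("scene",list(tri(T(194,366),S(460,179))[0][:2])+[0]))
```

```text
loose (array([ 0.3882, -0.309 ,  0.0584]), np.float64(0.003957585384277679)) [ 0.3867 -0.3095  0.053 ] [ 0.3921 -0.3048  0.053 ]
b (array([ 0.5102, -0.3226,  0.0563]), np.float64(0.004601818373937542)) [ 0.5087 -0.3226  0.053 ] [ 0.5144 -0.32    0.053 ]
c (array([ 0.4955, -0.3684,  0.0582]), np.float64(0.005472131169953919)) [ 0.4939 -0.3688  0.053 ] [ 0.501  -0.3647  0.053 ]
bc [0.0148 0.0463 0.    ] 0.048594344105701084 seat [ 0.5235 -0.2763  0.053 ]
tips [ 0.5176 -0.2641  0.0095] [ 0.5083 -0.2909  0.0095] [ 0.5129 -0.2775  0.0095] 0.028309205980108672
rail [ 0.5625 -0.2615  0.04  ] [ 0.5173 -0.4032  0.04  ] 0.14875305842819198 ang y axis 0.3091605497881064
red [ 0.3734 -0.2404  0.053 ]
red2 [ 0.3011 -0.2845  0.053 ]
base proj (np.float64(239.8086686625004), np.float64(284.5013653189711))
```

Measurements hold together: held valves 48.6 mm apart (48 given) and rail 149 mm (150 given). The seat is at about (0.524,-0.278), clip yaw -0.31, and the valve at (0.387,-0.309). In the clip frame the valve is at about (-121,-72) mm, so I'll push diagonally first and then straight in. I'll hover behind it with the fingers 8 mm apart, so the gap cradles the round base, and use the wrist view.

```bash
python3 -m pendant '[[[25,-12,10],0],[[55,-27,25],0],[[85,-42,45],0],[[115,-57,65],0],[[145,-71,80],0],[[168,-83,92],0],[[168,-83,92],0],[[168,-83,92],0]]' 8 20
python3 - <<'E'
from h import *
s=ctrl.observe();print(s["ee_pos"],s["eef_rot"],s["opening"])
w=eyes.capture("wrist");cv2.imwrite("pics/w1.png",cv2.resize(w[:,:,::-1],(800,600),interpolation=cv2.INTER_CUBIC));cv2.imwrite("pics/w1r.png",w[:,:,::-1])
E
```

```text
t: 1.2
ee_pos: [0.3348, -0.3342, 0.1616]
eef_rot: [3.141, 0.0, 0.424]
ft_force: [-0.1, 0.4, -0.4]
opening: 0.0081
grasp_force: 0.0
[ 0.33477993 -0.33423183  0.16162359] [3.14112078e+00 2.69166353e-04 4.23892563e-01] 0.008102365006823414
```

View pics/w1.png

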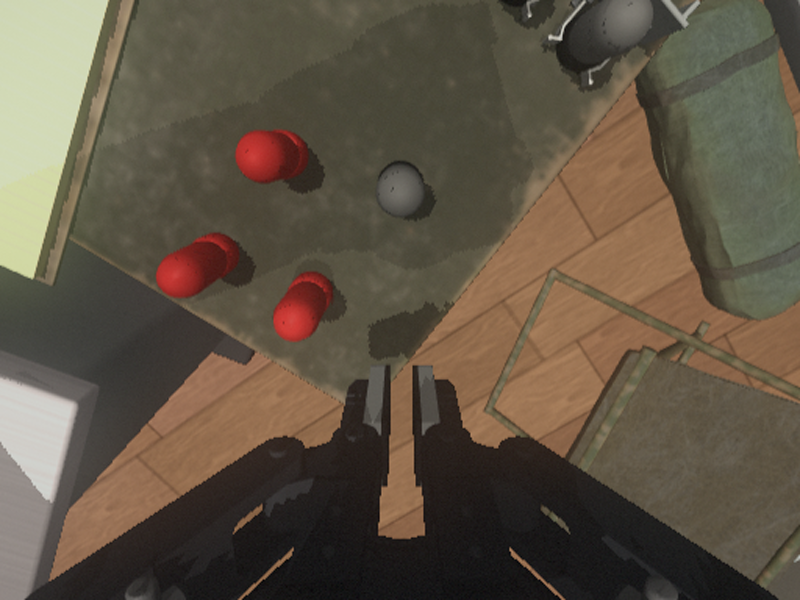

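The wrist view shows the grey valve's dome at (401,189), nearly on the tool's x line, which is image-up. Red look-alikes are at (265,155), (195,265) and (303,310), all off to the left. Now to compute the valve's and clip's positions in the tool frame.

```bash
cat >> h.py <<'E'
from scipy.spatial.transform import Rotation as R
def wray(u,v,s):
    i=eyes.camera_info("wrist");M=i["mount"]
    A=R.from_euler("xyz",s["eef_rot"]).as_matrix()
    d=A@M[:3,:3]@np.array([(u-i["cx"])/i["fx"],(v-i["cy"])/i["fy"],1]);return s["ee_pos"]+A@M[:3,3],d
def wz(u,v,z,s):
    o,d=wray(u,v,s);return o+d*(z-o[2])/d[2]
def tool(p,s):
    return R.from_euler("xyz",s["eef_rot"]).as_matrix().T@(np.array(p)-s["ee_pos"])*1000
E
python3 - <<'E'
from h import *
np.set_printoptions(precision=4,suppress=True)
s=ctrl.observe()
k=1.5625
for n,u,v,z in(("loose",401,189,.053),("heldc",627,22,.053),("red2",297,316,.053),("red1",262,156,.053)):
    p=wz(u/k,v/k,z,s);print(n,p,tool(p,s))
print("seat",tool([.5237,-.278,0],s))
E
```

```text
loose [ 0.3908 -0.3086  0.053 ] [ 61.7549  -0.768  108.8125]
heldc [ 0.4989 -0.3707  0.053 ] [134.8631 100.3284 108.9002]
red2 [ 0.305  -0.2845  0.053 ] [ -6.5452 -57.9174 108.763 ]
red1 [ 0.3772 -0.2401  0.053 ] [ 77.508  -68.749  108.7534]
seat [195.5092  25.9258 161.8354]
```

The wrist view agrees with the top view apart from about 4 mm in x, affecting everything alike. Pushing 100 mm along tool x puts the valve about 50 mm in front of the clip mouth. I'll descend behind it first, with the tips about 6 mm up.

```bash
python3 -m pendant '[[[0,-1,30],0],[[0,-1,65],0],[[0,-1,95],0],[[0,-1,115],0],[[0,-1,127],0],[[0,-1,133],0],[[0,-1,133],0]]'
python3 - <<'E'
from h import *
s=ctrl.observe();print(s["ee_pos"],s["eef_rot"],s["ft_force"])
w=eyes.capture("wrist");cv2.imwrite("pics/w2.png",cv2.resize(w[:,:,::-1],(800,600),interpolation=cv2.INTER_CUBIC))
E
```

```text
t: 2.12
ee_pos: [0.3345, -0.3333, 0.0285]
eef_rot: [3.141, -0.0, 0.423]
ft_force: [-0.4, -0.2, -0.3]
opening: 0.0081
grasp_force: 0.0
[ 0.33450053 -0.33325763  0.02854943] [ 3.14130072e+00 -8.03278289e-05  4.23352485e-01] [-0.42509142 -0.15988819 -0.3249798 ]
```

View pics/w2.png

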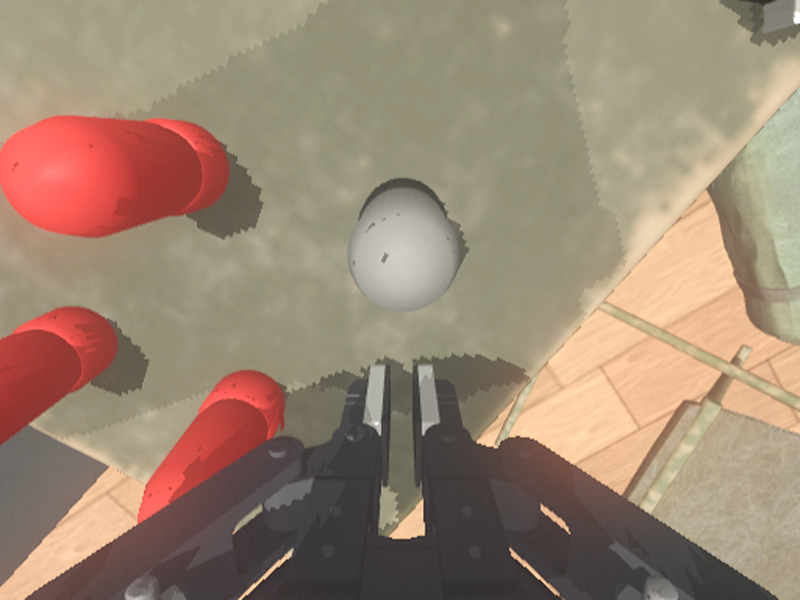

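The valve's base is ahead at (402,215), centred on the fingers at (401,370), and the reds are clear to the left. Now I'll approach, make contact and push slowly.

```bash
python3 -m pendant '[[[10,0,0],0],[[20,0,0],0],[[27,0,0],0],[[31,0,0],0],[[34,0,0],0],[[37,0,0],0],[[40,0,0],0],[[43,0,0],0]]'
python3 -m pendant '[[[4,0,0],0],[[9,0,0],0],[[14,0,0],0],[[19,0,0],0],[[24,0,0],0],[[28,0,0],0],[[30,0,0],0],[[30,0,0],0]]'
python3 - <<'E'
from h import *
s=ctrl.observe()
w=eyes.capture("wrist");cv2.imwrite("pics/w3.png",cv2.resize(w[:,:,::-1],(800,600),interpolation=cv2.INTER_CUBIC))
E
```

```text
t: 3.18
ee_pos: [0.3737, -0.3152, 0.0283]
eef_rot: [-3.142, 0.0, 0.424]
ft_force: [-0.1, -0.2, -0.1]
opening: 0.0078
grasp_force: 0.1
t: 4.18
ee_pos: [0.4011, -0.3028, 0.0283]
eef_rot: [-3.142, -0.0, 0.424]
ft_force: [0.5, -0.8, -0.3]
opening: 0.0079
grasp_force: 0.0
```

View pics/w3.png

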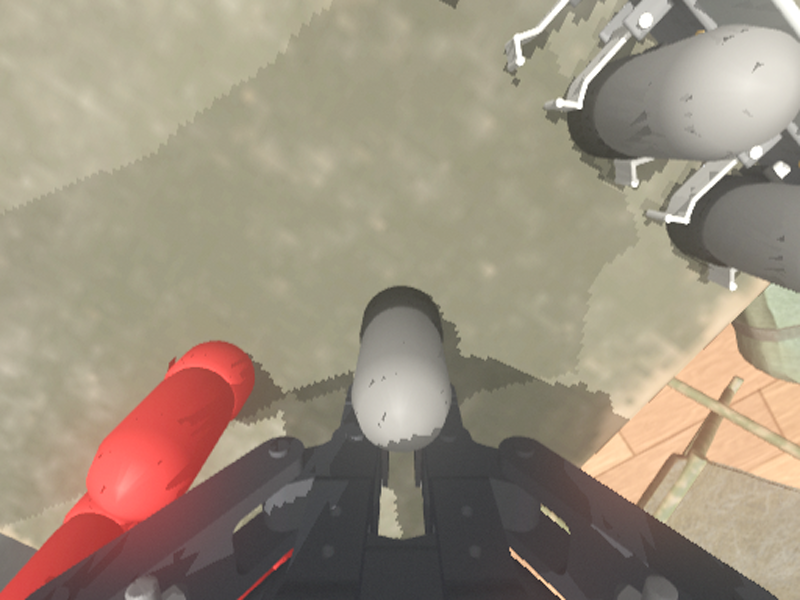

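The valve stands upright, centred in the cradle with its base at (400,310). The empty clip's near jaw tip shows at (517,62). I'll continue the diagonal push.

```bash
python3 -m pendant '[[[3,0,0],0],[[7,0,0],0],[[12,0,0],0],[[17,0,0],0],[[22,0,0],0],[[27,0,0],0],[[31,0,0],0],[[34,0,0],0]]'
python3 -m pendant '[[[4,0,0],0],[[9,0,0],0],[[14,0,0],0],[[19,0,0],0],[[24,0,0],0],[[28,0,0],0],[[30,0,0],0],[[30,0,0],0]]'
python3 - <<'E'
from h import *
w=eyes.capture("wrist");cv2.imwrite("pics/w4.png",cv2.resize(w[:,:,::-1],(800,600),interpolation=cv2.INTER_CUBIC))
E
```

```text
t: 5.22
ee_pos: [0.4322, -0.2888, 0.0283]
eef_rot: [-3.142, 0.0, 0.424]
ft_force: [-0.8, 0.5, -0.5]
opening: 0.0081
grasp_force: 0.2
t: 6.22
ee_pos: [0.4595, -0.2765, 0.0283]
eef_rot: [-3.142, -0.0, 0.424]
ft_force: [0.5, 0.4, 0.1]
opening: 0.0083
grasp_force: 0.0
```

View pics/w4.png

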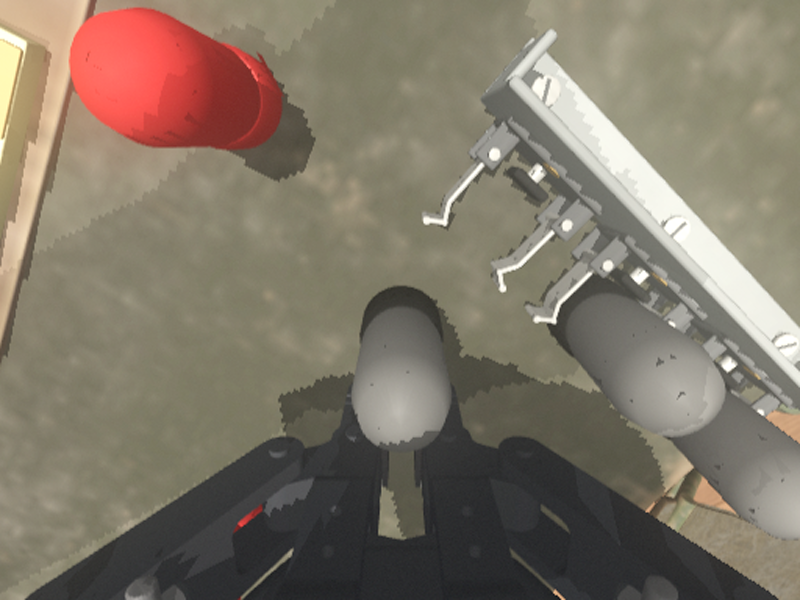

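The empty clip is now fully in view, with jaw tips at (427,219) and (503,288), lips at (444,222) and (498,270), and screws at (494,155) and (567,225). The valve is upright at (401,320) in front of the mouth. I'll measure all of it from here.

Run:
```python
from h import *
np.set_printoptions(precision=4,suppress=True)
s=ctrl.observe();k=1.5625
P={n:wz(u/k,v/k,.015,s) for n,u,v in(("tL",427,219),("tR",503,288),("lL",444,222),("lR",498,268),("sL",494,155),("sR",567,225))}
for n in P:print(n,P[n],tool(P[n],s))
for a in "tls":print(a,"gap",np.linalg.norm(P[a+"L"]-P[a+"R"]))
y=P["tL"]-P["tR"];yaw=np.arctan2(-y[0],y[1]);print("yaw tips",yaw)
y=P["sL"]-P["sR"];print("yaw screws",np.arctan2(-y[0],y[1]))
y=wz(549/k,32/k,.04,s)-wz(800/k,292/k,.04,s);yaw=np.arctan2(-y[0],y[1]);print("yaw rail",yaw)
fr=wz(401/k,287/k,.018,s);ct=fr-.0135*np.array([np.cos(s["eef_rot"][2]),np.sin(s["eef_rot"][2]),0]);print("valve",ct,tool(ct,s))
cx=np.array([np.cos(yaw),np.sin(yaw),0]);cy=np.array([-cx[1],cx[0],0])
m=(P["tL"]+P["tR"])/2;seat=m+.012*cx;print("seat",seat, "by lips",(P["lL"]+P["lR"])/2+.009*cx)
d=ct-seat;print("valve in clip mm",d@cx*1e3,d@cy*1e3)
```

```text
tL [ 0.5192 -0.2573  0.015 ] [62.4308  7.0538 13.2888]
tR [ 0.5095 -0.2884  0.015 ] [40.7633 31.3762 13.2865]
lL [ 0.5205 -0.2623  0.015 ] [61.5358 12.163  13.2886]
lR [ 0.5146 -0.2838  0.015 ] [47.277  29.3433 13.287 ]
sL [ 0.5436 -0.2669  0.015 ] [80.7028 25.8374 13.2894]
sR [ 0.5349 -0.2963  0.015 ] [60.6543 49.1009 13.2872]
t gap 0.03257389194015465
l gap 0.022326585729540004
s gap 0.030710363645603502
yaw tips -0.3038797273470884
yaw screws -0.2874523945350245
yaw rail -0.26903099967011584
valve [ 0.4851 -0.2641  0.018 ] [28.54   -0.7054 10.2869]
seat [ 0.5259 -0.276   0.015 ] by lips [ 0.5262 -0.2755  0.015 ]
valve in clip mm -42.464654700396224 0.5988390290574026
```

The fit is very good: the tip gap measures 32.6 mm (32 given) and the lip gap 22.3 mm (22 given). The seat is at (0.526,-0.2757) with yaw -0.30, and the valve is 42.5 mm in front of it and under 1 mm off the axis. I'll back off, turn to the clip axis and line up behind the valve.

```bash
python3 -m pendant '[[[-8,0,0],0],[[-15,0,0],0],[[-15,-12,0],0.1],[[-15,-22,0],0.25],[[-14,-31,0],0.4],[[-9,-31,0],0.56],[[-4,-31,0],0.72],[[-4,-31,0],0.724]]'
python3 -m pendant '[[[0,0,0],0],[[0,0,0],0]]'
python3 - <<'E'
from h import *
np.set_printoptions(precision=4,suppress=True)
s=ctrl.observe();print(s["ee_pos"],s["eef_rot"],tool([.526,-.2757,0],s),tool([.4851,-.2641,0],s))
w=eyes.capture("wrist");cv2.imwrite("pics/w5.png",cv2.resize(w[:,:,::-1],(800,600),interpolation=cv2.INTER_CUBIC))
E
```

```text
t: 7.28
ee_pos: [0.4427, -0.2501, 0.0284]
eef_rot: [3.142, -0.0, -0.299]
ft_force: [0.0, 0.7, -0.4]
opening: 0.0082
grasp_force: 0.0
t: 7.52
ee_pos: [0.4427, -0.2501, 0.0283]
eef_rot: [3.142, 0.0, -0.299]
ft_force: [0.2, 0.5, 0.1]
opening: 0.0079
grasp_force: 0.0
[ 0.4427 -0.2501  0.0283] [ 3.1416  0.0001 -0.2991] [87.1454 -0.0567 28.2872] [44.6432  0.9094 28.2899]
```

View pics/w5.png

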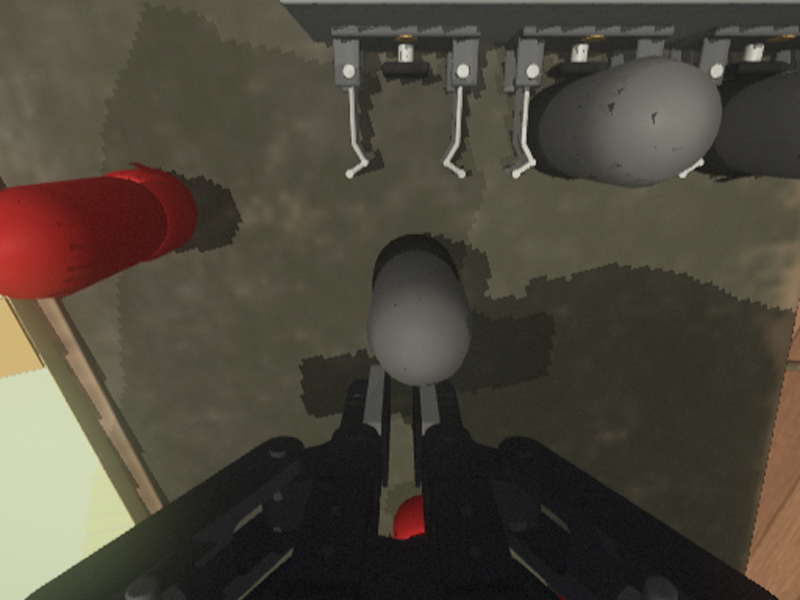

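The tool is square to the rack. The jaw tips at (350,173) and (462,173) put the clip centre at column 406, about 1 mm right of the tool line. The valve base at columns 373-458 is about 4 mm right. I'll catch it at y+4, then bring it back to y+1 while pushing.

```bash
python3 -m pendant '[[[0,4,0],0],[[6,4,0],0],[[11,4,0],0],[[15,4,0],0],[[18,4,0],0],[[21,4,0],0],[[23,4,0],0],[[23,4,0],0]]'
python3 -m pendant '[[[2,-0.5,0],0],[[4,-1,0],0],[[6,-1.5,0],0],[[8,-2,0],0],[[10,-2.5,0],0],[[12,-3,0],0],[[13,-3,0],0],[[13,-3,0],0]]'
python3 - <<'E'
from h import *
np.set_printoptions(precision=4,suppress=True)
s=ctrl.observe();print(tool([.526,-.2757,0],s))
w=eyes.capture("wrist");cv2.imwrite("pics/w6.png",cv2.resize(w[:,:,::-1],(800,600),interpolation=cv2.INTER_CUBIC))
E
```

```text
t: 8.57
ee_pos: [0.4639, -0.2606, 0.0283]
eef_rot: [-3.142, -0.0, -0.3]
ft_force: [-1.0, -0.7, -0.1]
opening: 0.008
grasp_force: 0.0
t: 9.57
ee_pos: [0.4772, -0.2616, 0.0283]
eef_rot: [-3.142, -0.0, -0.3]
ft_force: [0.4, -0.6, 0.4]
opening: 0.0078
grasp_force: 0.0
[50.831  -0.9473 28.294 ]
```

View pics/w6.png

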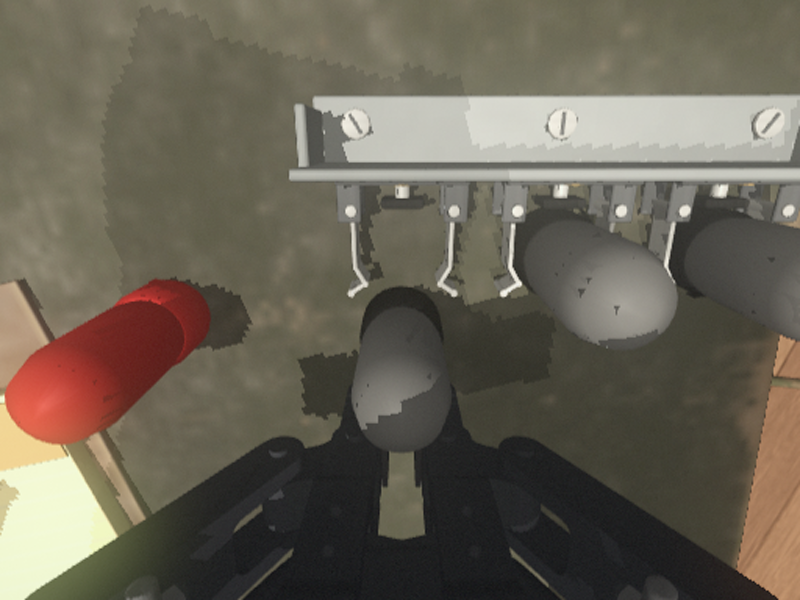

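The valve is in the cradle and centred on the mouth: base column 401 against clip centre 403. Now straight in, slowly.

```bash
python3 -m pendant '[[[2,0,0],0],[[5,0.5,0],0],[[8,0.5,0],0],[[10,0.5,0],0],[[12,0.5,0],0],[[14,0.5,0],0],[[16,0.5,0],0],[[17,0.5,0],0]]'
python3 -m pendant '[[[1,0,0],0],[[2,0,0],0],[[3,0,0],0],[[4,0,0],0],[[5,0,0],0],[[5.5,0,0],0],[[6,0,0],0],[[6,0,0],0]]'
python3 - <<'E'
from h import *
np.set_printoptions(precision=4,suppress=True)
s=ctrl.observe();print(tool([.526,-.2757,0],s))
w=eyes.capture("wrist");cv2.imwrite("pics/w7.png",cv2.resize(w[:,:,::-1],(800,600),interpolation=cv2.INTER_CUBIC))
E
```

```text
t: 10.62
ee_pos: [0.4918, -0.2666, 0.0281]
eef_rot: [-3.142, 0.003, -0.3]
ft_force: [-3.2, 0.7, 0.7]
opening: 0.0081
grasp_force: 2.0
t: 11.62
ee_pos: [0.499, -0.2689, 0.0284]
eef_rot: [3.142, -0.0, -0.3]
ft_force: [-0.0, -0.0, -0.4]
opening: 0.0083
grasp_force: 0.3
[27.765  -1.4711 28.3657]
```

View pics/w7.png

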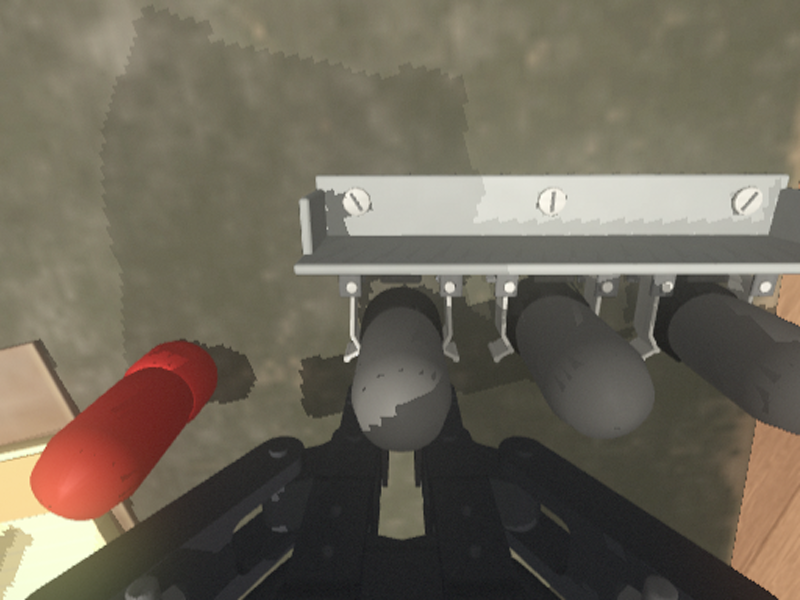

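The force rose to 3 N and then dropped to 0, and the valve sits between the jaws with its base front at (401,288), against about 283 for its held neighbour. I'll press a little further until the buffer pushes back.

```bash
python3 -m pendant '[[[0.5,0.5,0],0],[[1,0.5,0],0],[[1.5,0.5,0],0],[[2,0.5,0],0],[[2,0.5,0],0],[[2,0.5,0],0]]'
python3 -m pendant '[[[0.5,0,0],0],[[1,0,0],0],[[1.5,0,0],0],[[1.5,0,0],0],[[1.5,0,0],0]]'
```

```text
t: 12.42
ee_pos: [0.5007, -0.2699, 0.0283]
eef_rot: [3.142, -0.0, -0.3]
ft_force: [0.3, 0.1, 1.0]
opening: 0.0079
grasp_force: 0.1
t: 13.05
ee_pos: [0.5021, -0.2704, 0.0283]
eef_rot: [3.142, -0.0, -0.3]
ft_force: [-0.4, 0.9, -0.9]
opening: 0.0079
grasp_force: 0.0
```

```bash
python3 -m pendant '[[[0.5,0,0],0],[[1,0,0],0],[[1.5,0,0],0],[[1.5,0,0],0],[[1.5,0,0],0]]'
python3 - <<'E'
from h import *
np.set_printoptions(precision=1,suppress=True,linewidth=200)
s=ctrl.observe();print(s["ee_pos"],s["ft_force"],s["grasp_force"],tool([.526,-.2757,0],s))
w=eyes.capture("wrist");cv2.imwrite("pics/w8.png",w[:,:,::-1])
g=cv2.cvtColor(w,cv2.COLOR_RGB2GRAY).astype(int);o=cv2.cvtColor(cv2.imread("pics/w7.png"),cv2.COLOR_BGR2GRAY);o=cv2.resize(o,(512,384)).astype(int)
print("new",g[165:275,255:259].mean(1).round().astype(int))
print("old",o[165:275,255:259].mean(1).round().astype(int))
E
```

```text
t: 13.68
ee_pos: [0.5035, -0.2708, 0.0283]
eef_rot: [3.142, 0.0, -0.3]
ft_force: [-0.7, 0.7, -0.2]
opening: 0.0078
grasp_force: 0.2
[ 0.5 -0.3  0. ] [-0.7  0.7 -0.2] 0.20677484571933746 [22.9 -2.  28.3]
new [105 104 104 105 104 104 104 104 104 103 103 103 103 103 102 123 164 192 204 200 190 172 129  77  69  62  62  62  63  62  63  70  76  76  78  78  77  78  79  78  80  80  80  80  82  80  80  80  79
  80  82  82  84  85  85  85  86  86  86  87  87  89  90  92  94  97 100 102 104 106 108 110 112 109 107 119 120 122 124 124 126 128 130 130 133 134 135 136 138 139 140 142 142 144 138 110  88  90
  90  90  88  88  88  86  86  86  85  85  85  85]
old [ 98  98  96 113 149 184 197 196 188 176 136  76  72  72  70  73  86  92  75  51  50  50  50  50  50  51  50  50  51  51  52  59  67  68  68  69  70  70  71  72  73  72  74  74  74  74  75  77  76
  78  78  78  78  80  80  80  80  81  82  82  84  86  88  91  93  96  98 100 102 104 102  95  97 111 115 116 119 120 122 123 124 126 128 129 130 133 133 135 136 137 138 140 137 118  86  85  86  87
  87  86  86  86  85  84  84  83  83  81  81  82]
```

The valve tracked the tool for those last 4 mm, so it is now at or slightly past the seat, against the soft buffer. I'll back off so the clip settles it, then compare the three valves numerically.

```bash
python3 -m pendant '[[[-3,0,0],0],[[-8,0,0],0],[[-15,0,0],0],[[-22,0,0],0],[[-28,0,0],0],[[-30,0,0],0],[[-30,0,0],0],[[-30,0,0],0]]'
python3 - <<'E'
from h import *
np.set_printoptions(precision=4,suppress=True,linewidth=200)
s=ctrl.observe()
w=eyes.capture("wrist");cv2.imwrite("pics/w9.png",w[:,:,::-1])
# compare in a rectified plane: glass blobs are smooth, grey and unsaturated, unlike table (greenish)
f=w.astype(int);sat=f.max(2)-f.min(2);m=((sat<8)&(f.max(2)<170)&(f.max(2)>40)).astype(np.uint8)
m=cv2.morphologyEx(m,cv2.MORPH_OPEN,np.ones((5,5)))
m[250:,180:340]=0
n,l,st,c=cv2.connectedComponentsWithStats(m)
for i in range(1,n):
    if st[i,4]>300:
        x,y,ww,h=st[i,:4];print(st[i],c[i])
        for r in range(y,y+h,6):
            q=np.where(l[r]==i)[0];print(r,q.min(),q.max(),end=" | ")
        print()
print(w[130,250:262].tolist()[:3],w[100,300:304].tolist())
E
```

```text
t: 14.72
ee_pos: [0.4751, -0.262, 0.0284]
eef_rot: [3.142, -0.0, -0.3]
ft_force: [-0.5, -0.1, 0.9]
opening: 0.008
grasp_force: 0.0
[193  65  26  38 593] [202.3575  86.8331]
65 193 199 | 71 193 204 | 77 193 204 | 83 194 204 | 89 194 216 | 95 194 218 | 101 195 216 | 
[ 424  110   66   78 3088] [454.6528 150.8164]
110 482 487 | 116 472 486 | 122 426 485 | 128 424 475 | 134 424 478 | 140 431 489 | 146 430 485 | 152 429 475 | 158 428 475 | 164 427 472 | 170 427 478 | 176 431 478 | 182 438 470 | 
[232 121  53  42 981] [260.6483 138.8298]
121 260 265 | 127 244 267 | 133 238 273 | 139 233 277 | 145 246 281 | 151 269 283 | 157 274 279 | 
[327 126  53  30 881] [351.6527 140.16  ]
126 348 353 | 132 337 365 | 138 331 372 | 144 328 378 | 150 327 379 | 
[127 302  53  47 709] [153.5698 327.756 ]
302 179 179 | 308 171 179 | 314 163 179 | 320 155 171 | 326 147 161 | 332 139 154 | 338 130 149 | 344 127 147 | 
[145 354  34  30 341] [160.2933 369.0909]
354 173 178 | 360 167 176 | 366 160 169 | 372 147 163 | 378 145 157 | 
[395 369  39  15 387] [416.6202 377.7597]
369 415 423 | 375 413 432 | 381 395 433 | 
[[57, 56, 53], [58, 57, 53], [57, 56, 51]] [[101, 103, 96], [101, 102, 95], [104, 104, 97], [102, 103, 97]]
```

Now I'll lift clear and move aside so the top and scene cameras see the rack.

```bash
python3 -m pendant '[[[-5,0,0],0],[[-8,0,-15],0],[[-8,0,-45],0],[[-8,0,-80],0],[[-8,0,-115],0],[[-8,0,-145],0],[[-8,0,-150],0],[[-8,0,-150],0]]'
python3 -m pendant '[[[-20,20,0],0],[[-45,50,0],0],[[-70,85,0],0],[[-100,120,0],0],[[-130,155,0],0],[[-155,190,0],0],[[-170,220,0],0],[[-170,220,0],0]]'
python3 - <<'E'
from h import *
np.set_printoptions(precision=4,suppress=True)
def base(n): return cv2.imread(f"pics/raw_{n}.png")
old={n:base(n) for n in("top","scene")};new={n:eyes.capture(n)[:,:,::-1].copy() for n in("top","scene")}
for n in new: cv2.imwrite(f"pics/end_{n}.png",new[n])
up=lambda a:cv2.resize(a,None,fx=4,fy=4,interpolation=cv2.INTER_CUBIC)
# seat guesses z=.04: template = held valve b; search near predicted slot
b=np.array([.5087,-.3226]);st=np.array([.0148,.0463])*.048/.0486
for n in new:
    off=np.array([0,0]) if n=="top" else np.array([.0055,.0025])
    for name,p in(("self b",b+off),("slot",b+off+st),("c",b+off-st)):
        u,v=proj(n,[*(b+off),.045]);U,V=proj(n,[*p,.045])
        h=7 if n=="top" else 9
        T=up(old[n])[int(4*(v-h)):int(4*(v+h)),int(4*(u-h)):int(4*(u+h))]
        x0,y0=int(4*(U-h-6)),int(4*(V-h-6));S=up(new[n])[y0:y0+int(8*(h+6)),x0:x0+int(8*(h+6))]
        r=cv2.matchTemplate(S,T,cv2.TM_CCOEFF_NORMED);_,mx,_,ml=cv2.minMaxLoc(r)
        uu=(x0+ml[0])/4+h;vv=(y0+ml[1])/4+h
        e=onz(n,uu,vv,.045)[:2]-p
        print(n,name,round(mx,2),"offset mm",e*1e3)
# upright check on moved bystanders: picture change outside rack region
d=cv2.absdiff(old["top"],new["top"]).max(2)>60;ys,xs=np.where(d[:300,:360]);print("changed px",len(xs))
E
cp pics/end_top.png /dev/null
```

```text
t: 15.78
ee_pos: [0.4672, -0.2595, 0.1785]
eef_rot: [3.141, -0.001, -0.3]
ft_force: [-0.4, 0.2, -0.4]
opening: 0.0082
grasp_force: 0.0
t: 16.77
ee_pos: [0.238, -0.4199, 0.1768]
eef_rot: [-3.14, 0.002, -0.304]
ft_force: [-0.2, 0.4, -0.1]
opening: 0.0082
grasp_force: 0.0
top self b 1.0 offset mm [0.3765 0.1909]
top slot 0.86 offset mm [-0.1837 -1.0933]
top c 0.87 offset mm [0.3117 2.4738]
scene self b 0.81 offset mm [-0.7176 -0.2578]
scene slot 0.68 offset mm [-0.4051  0.9446]
scene c 0.73 offset mm [0.586  0.6031]
changed px 25
```

The moved valve matches the held-valve pattern within about 1 mm of the predicted seat in both views, and the held valves haven't moved. Handing in.

```bash
python3 -c "
from workcell import ctrl
print(ctrl.sign_off())"
```

```text
the job is handed in; nothing more can be done
None
```

I pushed the loose valve upright into the empty left-hand clip and handed the job in at about 17 s; top and scene views put it within about 1 mm of the seat and the held valves unmoved, but no verdict came back.

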